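Load a tag blank into a marking die

TASK

Load the rectangular brass blank, lying flat, into the matching cavity of the steel die insert in the blue die shoe, and push it down until the ejector pad under it is fully home. Let go of it, and leave the round blank, thread cone, tape roll and carton where they are.

Things in the scene. Friction and masses are not known exactly. Their poses are not given: they have to be found in the camera images.
- blank: Rectangular brass shelf-tag blank, 60 (its x) by 40 (its y) by 16 mm thick (its z), edges rounded by 2 mm, about 0.28 kg, lying flat on a 3 mm thick green mat. Origin: centre of its underside. A half turn about z makes no difference.
- shoe: Blue die shoe fixed to the counter, 200 (its x) by 104 mm (its y), plate top 14 mm above its origin (centre of its underside, on the counter; z up). Guide rails along both long edges, 14 mm wide, rise to 22 mm, inner faces at y = -38 and +38 mm; its ends are open. Between the rails a steel die insert is clamped.
- slot (a point): Point on the shoe, 40 mm above its centre. The fixed steel insert, 90 (shoe x) by 70 mm, from 14 to 40 mm above the counter, is parallel to the shoe and centred in y, but sits up to 14 mm either way along shoe x from here; this offset is NOT measured: see or feel for it (its square upright end faces lie 45 mm from its centre).
- slot_floor (a point): Point on the shoe, 26 mm above its centre: height of the blank's underside when fully home (its top is then 2 mm above the insert). The cavity, in the insert's centre, is 62.5 (shoe x) by 42.5 mm with upright walls and a 1.5 mm chamfer at the mouth; its floor is the ejector pad.
- ejector (a joint): Travel in m of the black ejector pad (58 by 38 mm) that slides up and down in the cavity: 0 = raised, its top 34 mm above the counter; 0.008 = fully home, top at 26 mm. Starts at 0 to 0.002. About 6 N of friction holds it; it stays where it is pushed.
- disc: Round aluminium blank, 50 mm diameter, 16 mm thick, on the green mat; not to be moved. Origin: centre of its underside.
- cone: Yellow thread cone, 64 mm diameter, 125 mm tall, standing; not to be moved. Origin: centre of its underside.
- tape: Black roll of tape lying flat, 88 mm diameter, 25 mm high; not to be moved. Origin: centre of its underside.
- carton: Small cardboard carton, 85 by 70 by 55 mm high; not to be moved. Origin: centre of its underside.
There are look-alikes about, which are no part of the job. There is more than one size of the blank; the one meant has the size given above.

How it is judged:
By the outcome, as a careful person would: the job done as asked, in the order asked, and still so for the second after the job is handed in, with the robot touching nothing.
It also fails if it takes over 48 s, if anything falls off the work surface, if the arm or the gripper's body presses on something with over 40 N, if the wrist force passes 120 N, or if a joint passes its speed limit or range.

ROBOT

A 6-joint arm with a two-finger parallel gripper is mounted at the origin on the work surface. World frame = base frame: x ahead of the robot, y to its left, z up, the work surface at z = 0. Lengths are in m, angles in rad, forces in N, time in s.
With the tool pointing down it reaches from about 0.375 to 0.975 m from the base axis. Payload 3.8 kg.
Tool frame: the origin (TCP) lies on the centre line of the jaws, within the pads' length; the fingertips stand finger_overhang ahead of it and the grasp point (between the pads) lies 5 mm behind it (finger_overhang is the distance from the TCP to the fingertips, in m); z points along the fingers, y is the line along which they close (so a half turn about z gives the same grasp; the last joint's range is limited). The gripper opens to 85 mm and grips with 20 to 120 N. Pads are 22 mm wide; open, the fingers measure 114 mm over their backs; the gripper's body (76 mm by 85 mm) begins 54 mm behind the grasp point. The pads swing forward as they close: fully open they stand 13 mm farther back than shut.
Start: joints at [1.141, 0.264, 1.604, -0, 1.274, -0.037], TCP at [0.258, 0.624, 0.245] pointing down, gripper open.
Joint ranges: [-2.63, 2.63], [-0.94, 2.18], [0.31, 2.57], [-1.31, 4.45], [0, 2.66], [-2.55, 2.55]. Speed limits (rad/s): [2.57, 2.57, 3.14, 3.14, 3.14, 3.14].

INTERFACE

Orientations are given as a unit quaternion [x, y, z, w].
In Python, from workcell import * gives the robot as it stands. The module is installed in compiled form; this text tells all that it offers.
- The arm moves only by the tool step_arm, never from a script. Its argument "deltas" is a list of rows, each an object with "slide": the shift along the tool's x, y, z in units of 1000 mm (1.0 is 1000 mm), a list of three; "dr": the turn, a rotation vector about the tool's x, y, z in units of 45 degrees (1.0 is 45 degrees), a list of three; "gripper": the opening, from 0 (shut) to 1 (fully open). In form: [{"slide": [x, y, z], "dr": [rx, ry, rz], "gripper": gripper}, ...]. A call has 1 to 5 rows; each row is the pose to reach, as a shift and turn from the pose commanded when the call began, along the tool's axes at that moment; what a row does not reach only later rows make up. A row lasts 1/12 s, in which the tool goes at most 41.7 mm and 7.16 degrees, less where a joint would pass 70% of its speed; a pose out of reach is approached as far as the arm can. A call with a number of a shift or a turn outside -1 to 1 is refused whole. A call with a gripper value outside its range is refused whole. The fingers move at their own pace and stop on an object; the grip force is fixed at half the most. Time passes only in rows, so rows that repeat a pose let the fingers close. It gives the time, the measured TCP pose, the force, the opening and the grip force at its end, in the units of the state.
- get_obs(): the state, without advancing time (a new reading comes with each control period).
- capture(name): name is "side" or "top"; returns a dict with "color" (400x640x3 uint8, blue, green, red), "z_map" (400x640 float32, m along the optical axis (not along the pixel's ray), 0 where there is no reading), "fx", "fy", "cx", "cy" (pixels), "distortion" ([k1, k2, p1, p2, k3] as OpenCV has them; the pictures are not rectified), "world_to_cam" (4x4, takes a point from world to camera coordinates). Camera axes: x right, y down, z forward; pixel columns grow to the right and rows downward; lengths in m; the calibration is good to about 2 mm. A picture is of the moment at which its call begins.
- sign_off(): hands the job in; it is judged then, once.
The state is a dict: "t": time; "joint_pos": joint angles; "qd": joint speeds; "joint_torque": joint torques, N m; "ee_pos": TCP position; "ee_rot": TCP orientation; "force": force on the tool from outside, world axes, zero at the start; "wrist_torque": the same for the moment, N m; "gripper_width": finger opening in m; "grip_force": force on a finger pad.
Only numpy, scipy, OpenCV 4.12 (cv2) and the standard library are available. Lean on these libraries where they do the work, as an engineer would, in place of code of your own. Each camera call takes 0.05 s, during which the arm holds its last target. There are 200 camera calls.

## Working session

There is one attempt and no reset: what is moved stays moved. The work goes in short steps, Python scripts to look and compute and a tool call to move; the robot and the scene stay as the last step left them, time stands still between calls to the robot, and variables do not carry over. Pictures are saved under pics/ and viewed, at most 10 in all, crops included, and the job is handed in when it is done.

Besides the shell and the picture viewer there is one more tool, called after "Request:" as name(argument=value, ...) on one line, values as JSON. step_arm: Moves the arm, as the interface text tells. Its arguments: {"type":"object","properties":{"deltas":{"type":"array"}},"required":["deltas"]}

```bash
mkdir -p pics; cat > h.py <<'E'
from workcell import *
import numpy as np, cv2, pickle
def snap(n):
    c=capture(n); pickle.dump(c,open(n+'.pkl','wb')); return c
def cloud(c):
    h,w=c['z_map'].shape
    u,v=np.meshgrid(np.arange(w,dtype=np.float32),np.arange(h,dtype=np.float32))
    K=np.array([[c['fx'],0,c['cx']],[0,c['fy'],c['cy']],[0,0,1]])
    n=cv2.undistortPoints(np.stack([u.ravel(),v.ravel()],1)[:,None],K,np.array(c['distortion'],float)).reshape(h,w,2)
    z=c['z_map']; P=np.dstack([n[...,0]*z,n[...,1]*z,z])
    T=np.linalg.inv(c['world_to_cam']); W=P@T[:3,:3].T+T[:3,3]; W[z==0]=np.nan
    return W
E
python3 - <<'E'
from h import *
for n in('top','side'):
    c=snap(n); cv2.imwrite(f'pics/{n}0.png',c['color']); print(n,np.linalg.inv(c['world_to_cam'])[:3].round(3).tolist(),c['fx'])
print(get_obs())
E
```

```text
top [[-0.013, -0.999, 0.045, 0.554], [-1.0, 0.013, -0.002, -0.111], [0.002, -0.045, -0.999, 0.972]] 424.7289859371536
side [[-0.766, -0.356, 0.536, 0.151], [-0.643, 0.425, -0.637, 0.467], [-0.001, -0.832, -0.554, 0.557]] 369.1163045337999
{'t': 0.1, 'joint_pos': array([ 1.14110326e+00,  2.64700290e-01,  1.60528702e+00, -3.17177495e-05,
        1.27370573e+00, -3.69221892e-02]), 'qd': array([ 0.00069192, -0.00150493, -0.0039937 ,  0.0002408 , -0.00201594,
       -0.00077492]), 'joint_torque': array([-3.80089241e-04, -5.16705143e+01, -3.68590307e+01, -5.84842928e-05,
        6.22766238e-03,  1.29171698e-05]), 'ee_pos': array([0.25810673, 0.62299133, 0.24404458]), 'ee_rot': array([ 1.95120851e-01,  9.80778645e-01, -1.02524609e-03, -2.28053000e-04]), 'force': array([ 0.24893122,  0.58301089, -0.24274528]), 'wrist_torque': array([ 0.00633851, -0.02906343, -0.00808853]), 'grip_force': 0.0, 'gripper_width': 0.08537493723443138}
```

View pics/top0.png

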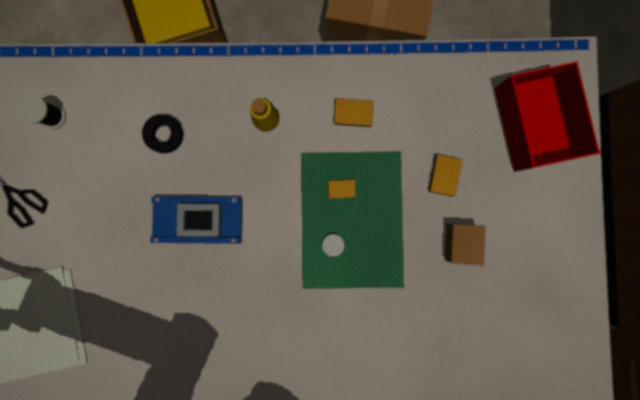

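View pics/side0.png

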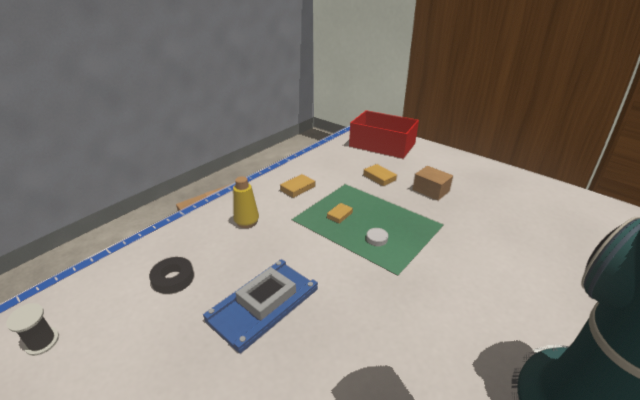

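The top view shows the 60x40 blank on the mat at about (342,188), the disc at (333,245) and the insert at about (198,220). The side view confirms the layout, with the carton and look-alikes clear of the path. Next I'll enlarge for exact edges.

```bash
python3 - <<'E'
from h import *
c=pickle.load(open('top.pkl','rb'));im=c['color'];W=cloud(c)
a=cv2.resize(im[185:255,145:250],None,fx=5,fy=5,interpolation=cv2.INTER_CUBIC)
b=cv2.resize(im[170:205,320:365],None,fx=5,fy=5,interpolation=cv2.INTER_CUBIC)
o=np.zeros((350,525+225,3),np.uint8);o[:,:525]=a;o[:175,525:]=b
cv2.imwrite('pics/crop1.png',o)
hsv=cv2.cvtColor(im,cv2.COLOR_BGR2HSV)
def pix(p,z):
    K=np.array([[c['fx'],0,c['cx']],[0,c['fy'],c['cy']],[0,0,1]]);n=cv2.undistortPoints(np.float32(p).reshape(-1,1,2),K,np.array(c['distortion'],float)).reshape(-1,2)
    T=np.linalg.inv(c['world_to_cam']);d=np.c_[n,np.ones(len(n))]@T[:3,:3].T
    return T[:3,3]+d*((z-T[2,3])/d[:,2:])
m=np.zeros(im.shape[:2],np.uint8);m[170:205,320:365]=cv2.inRange(hsv,(12,120,110),(32,255,255))[170:205,320:365]
v,u=np.nonzero(m);w=pix(np.c_[u,v],.019)[:,:2];print('blank',len(u),cv2.minAreaRect((w*1000).astype(np.float32)),w.mean(0),'PCA',np.linalg.eigh(np.cov(w.T)))
S=W[190:250,148:248].reshape(-1,3)
for lo,hi in((.008,.018),(.034,.046),(.018,.026)):
    q=S[(S[:,2]>lo)&(S[:,2]<hi)];print(lo,len(q),np.median(q[:,2]),q.mean(0),cv2.minAreaRect((q[:,:2]*1000).astype(np.float32)))
for r in (219,):
    print([(u,*(W[r,u]*1000).round().astype(int)) for u in range(150,246,2) if np.isfinite(W[r,u,0])])
E
```

```text
blank 422 ((602.7098999023438, -158.41885375976562), (37.191680908203125, 57.043670654296875), 2.1340198516845703) [ 0.60268023 -0.15812973] PCA EighResult(eigenvalues=array([0.00011441, 0.0002741 ]), eigenvectors=array([[-0.99964093, -0.02679573],
       [-0.02679573,  0.99964093]]))
0.008 1703 0.013335804667788054 [0.53834148 0.17102964 0.01333979] ((539.5997924804688, 168.33497619628906), (202.92318725585938, 99.36572265625), 87.55207061767578)
0.034 871 0.03898398951404469 [0.53846236 0.15827055 0.03868281] ((538.3143310546875, 158.7425537109375), (94.71533966064453, 67.82598114013672), 89.18468475341797)
0.018 1155 0.0213600764417069 [0.53738421 0.16685242 0.02146338] ((538.129638671875, 167.8322296142578), (200.59828186035156, 103.21794891357422), 88.40458679199219)
[(150, np.int64(540), np.int64(277), np.int64(0)), (152, np.int64(540), np.int64(267), np.int64(14)), (154, np.int64(540), np.int64(262), np.int64(14)), (156, np.int64(540), np.int64(259), np.int64(12)), (158, np.int64(540), np.int64(254), np.int64(12)), (160, np.int64(540), np.int64(249), np.int64(15)), (162, np.in
[... 1419 characters left out ...]
18, np.int64(539), np.int64(113), np.int64(40)), (220, np.int64(538), np.int64(113), np.int64(25)), (222, np.int64(538), np.int64(111), np.int64(14)), (224, np.int64(538), np.int64(107), np.int64(10)), (226, np.int64(538), np.int64(102), np.int64(13)), (228, np.int64(538), np.int64(98), np.int64(13)), (230, np.int64(538), np.int64(93), np.int64(14)), (232, np.int64(538), np.int64(88), np.int64(16)), (234, np.int64(538), np.int64(85), np.int64(11)), (236, np.int64(538), np.int64(80), np.int64(14)), (238, np.int64(538), np.int64(75), np.int64(11)), (240, np.int64(538), np.int64(72), np.int64(9)), (242, np.int64(537), np.int64(68), np.int64(2)), (244, np.int64(537), np.int64(64), np.int64(-2))]
```

View pics/crop1.png

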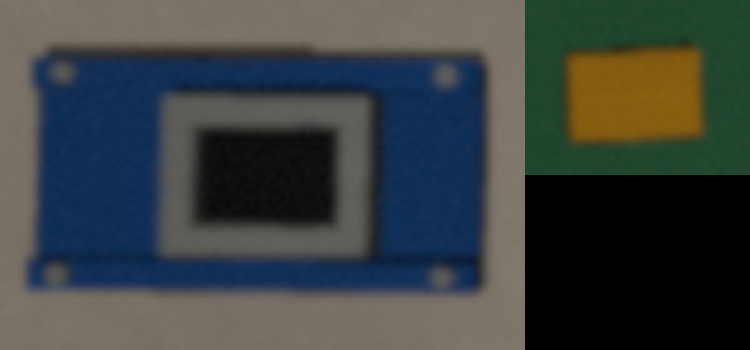

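The crop shows the blank upright at about (342,188), and the cavity corners at (196,128), (336,128), (194,222) and (336,222) in the crop. The bolts are at (62,72), (445,76), (56,273) and (442,275).

```bash
cat >> h.py <<'E'
def pix(c,p,z):
    K=np.array([[c['fx'],0,c['cx']],[0,c['fy'],c['cy']],[0,0,1]]);n=cv2.undistortPoints(np.float32(p).reshape(-1,1,2),K,np.array(c['distortion'],float)).reshape(-1,2)
    T=np.linalg.inv(c['world_to_cam']);d=np.c_[n,np.ones(len(n))]@T[:3,:3].T
    return T[:3,3]+d*((z-T[2,3])/d[:,2:])
def proj(c,P):
    K=np.array([[c['fx'],0,c['cx']],[0,c['fy'],c['cy']],[0,0,1]]);T=c['world_to_cam']
    return cv2.projectPoints(np.float64(P).reshape(-1,1,3),cv2.Rodrigues(T[:3,:3])[0],T[:3,3],K,np.array(c['distortion'],float))[0].reshape(-1,2)
E
python3 - <<'E'
from h import *
import workcell
print([ (n,getattr(workcell,n)) for n in dir(workcell) if not n.startswith('_')][:40])
c=pickle.load(open('top.pkl','rb'))
f=lambda q:np.array([145,185])+(np.array(q)+.5)/5-.5
def rep(n,q,z):
    w=pix(c,f(q),z)[:,:2]*1000; a=w[0]-w[1]; b=w[2]-w[3]
    print(n,w.round(1).tolist(),'c',w.mean(0).round(1),'yaw',np.degrees(np.arctan2((a+b)[1],(a+b)[0])).round(2),np.linalg.norm(a),np.linalg.norm(b),np.linalg.norm(w[0]-w[2]))
rep('bolts',[(62,72),(445,76),(56,273),(442,275)],.022)
rep('cav',[(196,128),(336,128),(194,222),(336,222)],.0393)
rep('ins',[(163,94),(371,93),(158,257),(369,258)],.04)
rep('plate',[(35,58),(483,56),(28,288),(475,290)],.018)
g=lambda q:np.array([320,170])+(np.array(q)-[525,0]+.5)/5-.5
w=pix(c,g([(568,52),(700,47),(571,142),(703,136)]),.019)[:,:2]*1000;print('blank',w.mean(0),w.round(1).tolist())
for n in('side',):
    s=pickle.load(open('side.pkl','rb'));W=cloud(s);hsv=cv2.cvtColor(s['color'],cv2.COLOR_BGR2HSV)
    m=cv2.inRange(hsv,(10,110,80),(34,255,255));m[:,:320]=0;m[:200]=0;m[225:]=0;m[:,360:]=0
    q=W[(m>0)];q=q[q[:,2]>.015];print('side blank',q.mean(0),cv2.minAreaRect((q[:,:2]*1000).astype(np.float32)))
    R=W[250:330,225:310].reshape(-1,3);q=R[(R[:,2]>.036)&(R[:,2]<.046)];print('side ins',q.mean(0),cv2.minAreaRect((q[:,:2]*1000).astype(np.float32)))
E
```

```text
[('PlanningError', <class 'workcell.PlanningError'>), ('capture', <function make.<locals>.drawn_camera at 0x7fb65ae942c0>), ('finger_overhang', 0.014), ('get_obs', <function make.<locals>.<lambda> at 0x7fb65ae947c0>), ('sign_off', <function connect.<locals>.done at 0x7fb65ae0b9c0>)]
bolts [[584.8, 253.0], [580.8, 83.1], [495.7, 255.2], [492.3, 84.7]] c [538.4 169. ] yaw 88.75 170.00457119077387 170.53184441000576 89.14243537866491
cav [[559.0, 188.2], [558.2, 127.2], [518.0, 188.9], [517.1, 127.2]] c [538.1 157.9] yaw 89.2 60.95690833537542 61.695593217004465 40.9797750474935
ins [[574.0, 202.3], [573.3, 111.7], [503.1, 204.2], [501.3, 112.7]] c [537.9 157.7] yaw 89.2 90.55883998213551 91.53190424640972 70.98651693427294
plate [[591.4, 266.6], [589.7, 66.9], [489.0, 269.0], [485.1, 70.8]] c [538.8 168.3] yaw 89.2 199.72707948211573 198.23702835593872 102.39860653397217
blank [ 603.27476217 -159.01864412] [[622.7, -128.9], [624.2, -188.4], [582.2, -129.7], [584.1, -189.0]]
side blank [ 0.60222839 -0.15313929  0.01968235] ((604.0664672851562, -156.43589782714844), (39.66874313354492, 61.19502639770508), 2.1349403858184814)
side ins [0.53821843 0.16211738 0.0402025 ] ((540.4471435546875, 159.8452606201172), (91.35340118408203, 72.81317901611328), 89.59441375732422)
```

```bash
cat > go.py <<'E'
import sys
from h import *
from scipy.spatial.transform import Rotation as R
def go(x,y,z,yaw):
    o=get_obs(); r=R.from_quat(o['ee_rot'])
    a=np.radians(yaw); Y=np.array([np.cos(a),np.sin(a),0]);Z=np.array([0,0,-1.]);X=np.cross(Y,Z)
    d=(r.inv()*R.from_matrix(np.c_[X,Y,Z])).as_rotvec()/(np.pi/4)
    s=r.inv().apply(np.array([x,y,z])/1000-o['ee_pos'])
    print('t',round(o['t'],2),'pos',(o['ee_pos']*1000).round(1),'slide',s.round(4),'dr',d.round(4),'F',o['force'].round(1),'w',round(o['gripper_width']*1000,1),'g',round(o['grip_force'],1),'j',o['joint_pos'].round(2))
if __name__=='__main__': go(*map(float,sys.argv[1:5]))
E
python3 go.py 603 -158.5 120 1.8
```

```text
t 0.1 pos [258.1 623.  244. ] slide [-0.6177 -0.5897  0.1253] dr [-0.0024  0.0015  1.4599] F [ 0.2  0.6 -0.2] w 85.4 g 0.0 j [ 1.14  0.26  1.61 -0.    1.27 -0.04]
```

Request:
step_arm(deltas=[{"slide": [-0.61,-0.59,0.12],"dr": [0,0,1],"gripper": 1},{"slide": [-0.61,-0.59,0.12],"dr": [0,0,1],"gripper": 1},{"slide": [-0.61,-0.59,0.12],"dr": [0,0,1],"gripper": 1},{"slide": [-0.61,-0.59,0.12],"dr": [0,0,1],"gripper": 1},{"slide": [-0.61,-0.59,0.12],"dr": [0,0,1],"gripper": 1}])

```text
t: 0.52
ee_pos: [0.3405, 0.4324, 0.2152]
ee_rot: [0.49, 0.872, -0.0, -0.0]
force: [0.4, 0.6, 1.0]
gripper_width: 0.0853
grip_force: 0.0
```

```bash
python3 go.py 603 -158.5 120 1.8
```

```text
t 0.52 pos [340.5 432.4 215.2] slide [-0.6411 -0.0834  0.0956] dr [-0.0009  0.0008  0.6573] F [0.4 0.6 1. ] w 85.3 g 0.0 j [ 0.86  0.05  1.91 -0.    1.19  0.31]
```

Request:
step_arm(deltas=[{"slide": [-0.64,-0.08,0.09],"dr": [0,0,0.65],"gripper": 1},{"slide": [-0.64,-0.08,0.09],"dr": [0,0,0.65],"gripper": 1},{"slide": [-0.64,-0.08,0.09],"dr": [0,0,0.65],"gripper": 1},{"slide": [-0.64,-0.08,0.09],"dr": [0,0,0.65],"gripper": 1},{"slide": [-0.64,-0.08,0.09],"dr": [0,0,0.65],"gripper": 1}])

```text
t: 0.93
ee_pos: [0.4262, 0.2447, 0.1868]
ee_rot: [0.694, 0.72, -0.0, -0.0]
force: [1.6, 0.8, -0.4]
gripper_width: 0.0854
grip_force: 0.0
```

```bash
python3 go.py 603 -158.5 120 1.8
```

```text
t 0.93 pos [426.2 244.7 186.8] slide [-0.4095  0.1615  0.0668] dr [-0.0003  0.0001  0.0077] F [ 1.6  0.8 -0.4] w 85.4 g 0.0 j [ 0.47 -0.04  2.05  0.    1.13  0.43]
```

Request:
step_arm(deltas=[{"slide": [-0.41,0.16,0.06],"dr": [0,0,0],"gripper": 1},{"slide": [-0.41,0.16,0.06],"dr": [0,0,0],"gripper": 1},{"slide": [-0.41,0.16,0.06],"dr": [0,0,0],"gripper": 1},{"slide": [-0.41,0.16,0.06],"dr": [0,0,0],"gripper": 1},{"slide": [-0.41,0.16,0.06],"dr": [0,0,0],"gripper": 1}])

```text
t: 1.35
ee_pos: [0.5094, 0.0557, 0.1587]
ee_rot: [0.692, 0.722, -0.0, -0.0]
force: [1.2, 0.9, 0.8]
gripper_width: 0.0853
grip_force: 0.0
```

```bash
python3 go.py 603 -158.5 100 1.8
```

```text
t 1.35 pos [509.4  55.7 158.7] slide [-0.218   0.0844  0.0587] dr [-0.0002 -0.0001  0.014 ] F [1.2 0.9 0.8] w 85.3 g 0.0 j [0.06 0.03 2.04 0.   1.07 0.02]
```

Request:
step_arm(deltas=[{"slide": [-0.205,0.08,0.05],"dr": [0,0,0],"gripper": 1},{"slide": [-0.205,0.08,0.05],"dr": [0,0,0],"gripper": 1},{"slide": [-0.205,0.08,0.05],"dr": [0,0,0],"gripper": 1},{"slide": [-0.205,0.08,0.05],"dr": [0,0,0],"gripper": 1},{"slide": [-0.205,0.08,0.05],"dr": [0,0,0],"gripper": 1}])

```text
t: 1.77
ee_pos: [0.5912, -0.1302, 0.1121]
ee_rot: [0.692, 0.722, -0.0, -0.0]
force: [0.5, 0.5, -0.2]
gripper_width: 0.0858
grip_force: 0.0
```

```bash
python3 go.py 603 -158.5 60 1.8
```

```text
t 1.77 pos [ 591.2 -130.2  112.1] slide [-0.0288  0.0106  0.0521] dr [-0.0009 -0.0004  0.0135] F [ 0.5  0.5 -0.2] w 85.8 g 0.0 j [-0.26  0.25  1.88  0.    1.01 -0.3 ]
```

Request:
step_arm(deltas=[{"slide": [0,0,0],"dr": [0,0,0],"gripper": 1},{"slide": [0,0,0],"dr": [0,0,0],"gripper": 1},{"slide": [0,0,0],"dr": [0,0,0],"gripper": 1}])

```text
t: 2.02
ee_pos: [0.5904, -0.128, 0.1123]
ee_rot: [0.692, 0.722, -0.0, -0.001]
force: [-0.2, 0.6, 0.3]
gripper_width: 0.0852
grip_force: 0.0
```

```bash
python3 go.py 603 -158.5 60 1.8
```

```text
t 2.02 pos [ 590.4 -128.   112.3] slide [-0.031   0.0114  0.0522] dr [-0.0023 -0.0013  0.0127] F [-0.2  0.6  0.3] w 85.2 g 0.0 j [-0.25  0.25  1.88  0.    1.01 -0.3 ]
```

Request:
step_arm(deltas=[{"slide": [-0.031,0.0115,0.03],"dr": [0,0,0.0127],"gripper": 1},{"slide": [-0.031,0.0115,0.062],"dr": [0,0,0.0127],"gripper": 1},{"slide": [-0.031,0.0115,0.062],"dr": [0,0,0.0127],"gripper": 1},{"slide": [-0.031,0.0115,0.062],"dr": [0,0,0.0127],"gripper": 1}])

```text
t: 2.35
ee_pos: [0.6013, -0.1565, 0.0491]
ee_rot: [0.695, 0.719, -0.001, -0.003]
force: [-1.1, 1.2, 0.0]
gripper_width: 0.0854
grip_force: 0.0
```

```bash
python3 go.py 603 -158.5 28 1.8; python3 - <<'E'
from h import *
s=snap('side');p=proj(s,[[.603,-.158,.05]])[0].astype(int);print(p)
x,y=p[0]-70,p[1]-60
cv2.imwrite('pics/g1.png',cv2.resize(s['color'][y:y+110,x:x+140],None,fx=5,fy=5,interpolation=cv2.INTER_CUBIC)); print(x,y)
E
```

```text
t 2.35 pos [ 601.3 -156.5   49.1] slide [-0.0021  0.0017  0.021 ] dr [-0.0072 -0.0029  0.003 ] F [-1.1  1.2  0. ] w 85.4 g 0.0 j [-0.29  0.35  1.88  0.    0.91 -0.33]
[340 200]
270 140
```

View pics/g1.png

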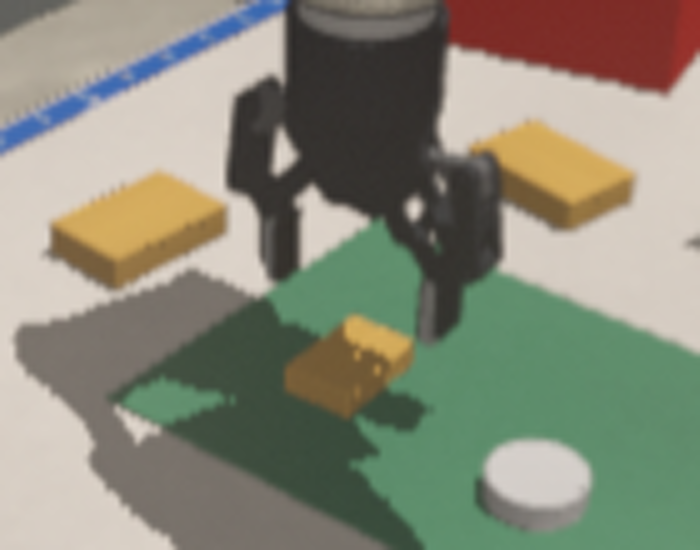

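Fingertips are at crop (282,280) and (435,338), either side of the blank. Next I'll compute their height.

```bash
python3 - <<'E'
from h import *
s=pickle.load(open('side.pkl','rb'))
for x in (.55,.652):
  for z in (.03,.04,.05,.06): print(x,z,((proj(s,[[x,-.1565,z]])[0]-[270,140]+.5)*5).round(0))
E
```

```text
0.55 0.03 [440. 378.]
0.55 0.04 [441. 361.]
0.55 0.05 [443. 344.]
0.55 0.06 [444. 327.]
0.652 0.03 [279. 304.]
0.652 0.04 [279. 288.]
0.652 0.05 [279. 272.]
0.652 0.06 [279. 255.]
```

Request:
step_arm(deltas=[{"slide": [-0.002,0.0015,0.029],"dr": [0,0,0],"gripper": 1},{"slide": [-0.002,0.0015,0.029],"dr": [0,0,0],"gripper": 1},{"slide": [-0.002,0.0015,0.029],"dr": [0,0,0],"gripper": 1},{"slide": [-0.002,0.0015,0.029],"dr": [0,0,0],"gripper": 0.7},{"slide": [-0.002,0.0015,0.029],"dr": [0,0,0],"gripper": 0.6}])

```text
t: 2.82
ee_pos: [0.6069, -0.1605, 0.0243]
ee_rot: [0.695, 0.719, 0.001, 0.001]
force: [0.6, -0.0, 1.2]
gripper_width: 0.0642
grip_force: 0.0
```

```bash
python3 go.py 603 -158.5 20 1.8
```

```text
t 2.82 pos [ 606.9 -160.5   24.3] slide [ 0.0022 -0.0039  0.0043] dr [0.0039 0.0013 0.0021] F [ 0.6 -0.   1.2] w 64.2 g 0.0 j [-0.3   0.39  1.88  0.    0.86 -0.33]
```

Request:
step_arm(deltas=[{"slide": [0.002,-0.004,0.004],"dr": [0,0,0],"gripper": 0.6},{"slide": [0.002,-0.004,0.004],"dr": [0,0,0],"gripper": 0.6},{"slide": [0.002,-0.004,0.004],"dr": [0,0,0],"gripper": 0.6}])

```text
t: 3.07
ee_pos: [0.6011, -0.1586, 0.0183]
ee_rot: [0.695, 0.719, -0.0, -0.0]
force: [0.5, -0.5, 0.1]
gripper_width: 0.0508
grip_force: 0.0
```

```bash
python3 go.py 603 -158.5 20 1.8; python3 - <<'E'
from h import *
s=snap('side');x,y=295,160
cv2.imwrite('pics/g2.png',cv2.resize(s['color'][y:y+70,x:x+90],None,fx=8,fy=8,interpolation=cv2.INTER_CUBIC))
E
```

```text
t 3.07 pos [ 601.1 -158.6   18.3] slide [ 0.      0.0019 -0.0017] dr [-0.0003 -0.0001  0.0015] F [ 0.5 -0.5  0.1] w 50.8 g 0.0 j [-0.3   0.39  1.9   0.    0.85 -0.33]
```

View pics/g2.png

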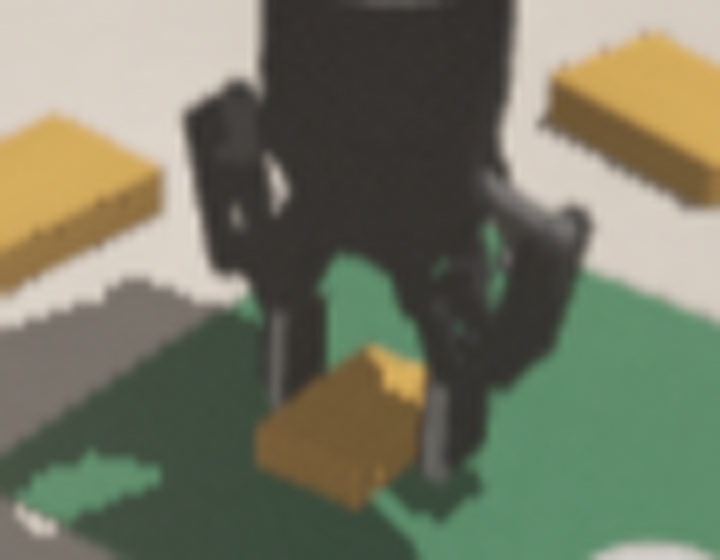

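The fingers straddle the blank, with the near fingertip's bottom at crop (437,480).

```bash
python3 - <<'E'
from h import *
s=pickle.load(open('side.pkl','rb'))
for P in ((.575,-.1476),(.561,-.1476),(.561,-.1696)):
  for z in (.005,.01,.015,.02): print(P,z,((proj(s,[[*P,z]])[0]-[295,160]+.5)*8).round(0))
# blank top corner check
print(((proj(s,[[.583,-.129,.019],[.583,-.129,.003],[.622,-.129,.019]])-[295,160]+.5)*8).round())
E
```

```text
(0.575, -0.1476) 0.005 [418. 492.]
(0.575, -0.1476) 0.01 [419. 480.]
(0.575, -0.1476) 0.015 [419. 467.]
(0.575, -0.1476) 0.02 [420. 454.]
(0.561, -0.1476) 0.005 [454. 510.]
(0.561, -0.1476) 0.01 [455. 497.]
(0.561, -0.1476) 0.015 [456. 484.]
(0.561, -0.1476) 0.02 [457. 471.]
(0.561, -0.1696) 0.005 [495. 477.]
(0.561, -0.1696) 0.01 [496. 465.]
(0.561, -0.1696) 0.015 [497. 452.]
(0.561, -0.1696) 0.02 [498. 439.]
[[363. 474.]
 [361. 515.]
 [264. 427.]]
```

Request:
step_arm(deltas=[{"slide": [0,0.001,0],"dr": [0,0,0],"gripper": 0.5},{"slide": [0,0.001,0],"dr": [0,0,0],"gripper": 0.3},{"slide": [0,0.001,0],"dr": [0,0,0],"gripper": 0.3},{"slide": [0,0.001,0],"dr": [0,0,0],"gripper": 0.3},{"slide": [0,0.001,0],"dr": [0,0,0],"gripper": 0.3}])

```text
t: 3.53
ee_pos: [0.6035, -0.159, 0.0189]
ee_rot: [0.696, 0.718, 0.0, 0.001]
force: [1.7, -0.2, 6.2]
gripper_width: 0.0381
grip_force: 62.5
```

```bash
python3 go.py 603 -158.5 100 1.8
```

```text
t 3.53 pos [ 603.5 -159.    18.9] slide [ 0.0005 -0.0003 -0.0811] dr [0.0023 0.0006 0.0012] F [ 1.7 -0.2  6.2] w 38.1 g 62.5 j [-0.3   0.39  1.89  0.    0.85 -0.33]
```

Request:
step_arm(deltas=[{"slide": [0,0,-0.02],"dr": [0,0,0],"gripper": 0.3},{"slide": [0,0,-0.05],"dr": [0,0,0],"gripper": 0.3},{"slide": [0,0,-0.08],"dr": [0,0,0],"gripper": 0.3},{"slide": [0,0,-0.08],"dr": [0,0,0],"gripper": 0.3},{"slide": [0,0,-0.08],"dr": [0,0,0],"gripper": 0.3}])

```text
t: 3.95
ee_pos: [0.6034, -0.1591, 0.0991]
ee_rot: [0.695, 0.719, 0.001, 0.001]
force: [-0.5, -0.3, -3.3]
gripper_width: 0.0383
grip_force: 61.6
```

```bash
python3 go.py 538 158 110 -0.9; python3 - <<'E'
from h import *
s=snap('side');p=proj(s,[[.603,-.158,.1]])[0].astype(int);x,y=p[0]-45,p[1]-35;print(x,y)
cv2.imwrite('pics/g3.png',cv2.resize(s['color'][y:y+70,x:x+90],None,fx=8,fy=8,interpolation=cv2.INTER_CUBIC))
E
```

```text
t 3.95 pos [ 603.4 -159.1   99.1] slide [ 0.3191 -0.055  -0.0114] dr [0.0034 0.0013 0.0615] F [-0.5 -0.3 -3.3] w 38.3 g 61.6 j [-0.3   0.29  1.85 -0.    0.99 -0.33]
296 148
```

View pics/g3.png

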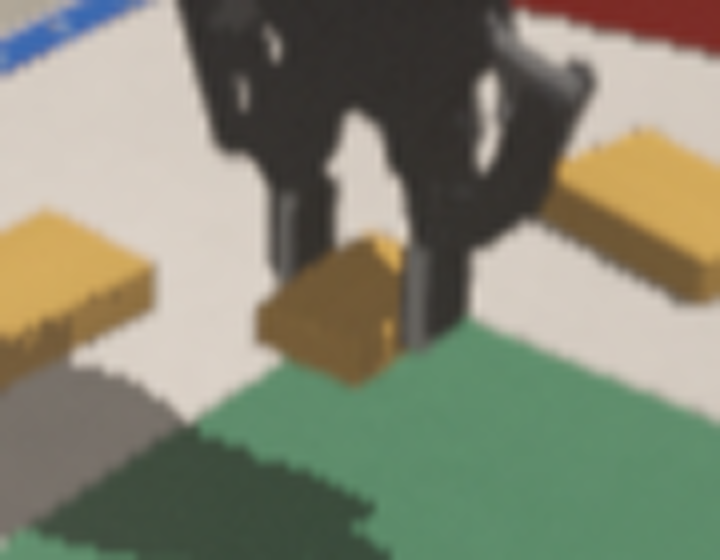

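The blank is held level in the grip. Now I'll carry it over the cavity.

Request:
step_arm(deltas=[{"slide": [0.319,-0.055,-0.011],"dr": [0,0,0.0615],"gripper": 0.3},{"slide": [0.319,-0.055,-0.011],"dr": [0,0,0.0615],"gripper": 0.3},{"slide": [0.319,-0.055,-0.011],"dr": [0,0,0.0615],"gripper": 0.3},{"slide": [0.319,-0.055,-0.011],"dr": [0,0,0.0615],"gripper": 0.3},{"slide": [0.319,-0.055,-0.011],"dr": [0,0,0.0615],"gripper": 0.3}])

```text
t: 4.42
ee_pos: [0.5571, 0.0465, 0.1017]
ee_rot: [0.713, 0.701, -0.002, -0.002]
force: [1.1, 0.9, -4.6]
gripper_width: 0.0381
grip_force: 61.6
```

```bash
python3 go.py 538 158 100 -0.9
```

```text
t 4.42 pos [557.1  46.5 101.7] slide [ 0.1111 -0.0209  0.0018] dr [-0.0078  0.0004 -0.0012] F [ 1.1  0.9 -4.6] w 38.1 g 61.6 j [0.04 0.18 1.99 0.   0.98 0.06]
```

Request:
step_arm(deltas=[{"slide": [0.111,-0.021,0],"dr": [0,0,0],"gripper": 0.3},{"slide": [0.111,-0.021,0],"dr": [0,0,0],"gripper": 0.3},{"slide": [0.111,-0.021,0],"dr": [0,0,0],"gripper": 0.3},{"slide": [0.111,-0.021,0],"dr": [0,0,0],"gripper": 0.3},{"slide": [0.111,-0.021,0],"dr": [0,0,0],"gripper": 0.3}])

```text
t: 4.83
ee_pos: [0.5385, 0.1576, 0.1021]
ee_rot: [0.711, 0.703, -0.002, -0.001]
force: [0.1, -0.5, -3.4]
gripper_width: 0.0388
grip_force: 61.5
```

```bash
python3 go.py 538 158 70 -0.9
```

```text
t 4.83 pos [538.5 157.6 102.1] slide [ 0.0004 -0.0003  0.0321] dr [-0.0067  0.0021  0.0048] F [ 0.1 -0.5 -3.4] w 38.8 g 61.5 j [ 0.24  0.19  1.98 -0.    0.98  0.25]
```

Request:
step_arm(deltas=[{"slide": [0,0,0.03],"dr": [0,0,0],"gripper": 0.3},{"slide": [0,0,0.04],"dr": [0,0,0],"gripper": 0.3},{"slide": [0,0,0.04],"dr": [0,0,0],"gripper": 0.3},{"slide": [0,0,0.04],"dr": [0,0,0],"gripper": 0.3}])

```text
t: 5.17
ee_pos: [0.5394, 0.1549, 0.063]
ee_rot: [0.713, 0.701, -0.002, -0.001]
force: [0.9, 0.4, -3.1]
gripper_width: 0.0384
grip_force: 61.6
```

```bash
python3 go.py 538 158 60 -0.9; python3 - <<'E'
from h import *
s=snap('side');p=proj(s,[[.538,.158,.05]])[0].astype(int);x,y=p[0]-50,p[1]-40;print(x,y)
a=cv2.resize(s['color'][y:y+80,x:x+100],None,fx=8,fy=8,interpolation=cv2.INTER_CUBIC)
cv2.imwrite('pics/g4.png',a[:600])
E
```

```text
t 5.17 pos [539.4 154.9  63. ] slide [ 0.003  -0.0014  0.003 ] dr [-0.0065  0.0019 -0.0019] F [ 0.9  0.4 -3.1] w 38.4 g 61.6 j [ 0.24  0.24  2.01 -0.    0.91  0.25]
216 244
```

View pics/g4.png

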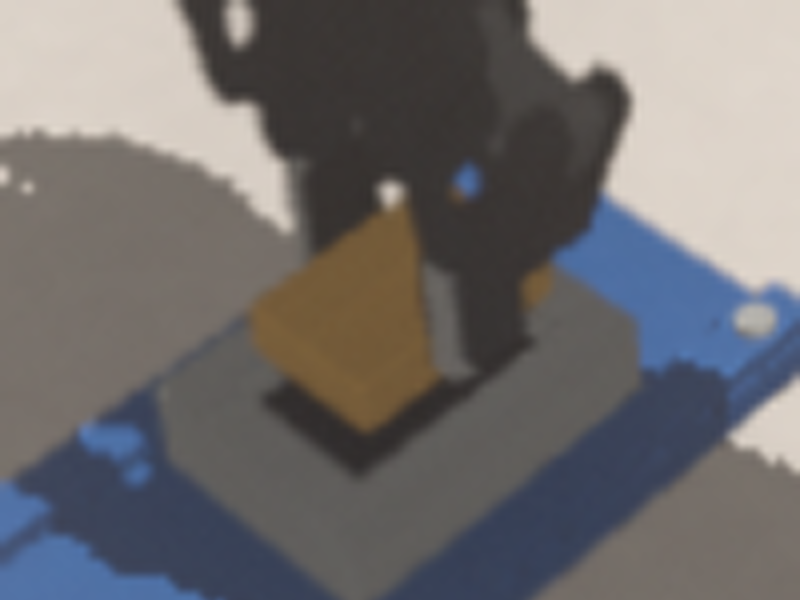

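The blank is above the cavity. Its lower front corner is at crop (367,435) and left corner at (257,342); the cavity corners are at (358,478) and (265,400).

```bash
python3 - <<'E'
from h import *
s=pickle.load(open('side.pkl','rb'));f=lambda q:np.array([216,244])+(np.array(q)+.5)/8-.5
print('cav',(pix(s,f([(358,478),(265,400)]),.0395)*1000).round(1))
print('blank',(pix(s,f([(367,435),(257,342)]),.0475)*1000).round(1))
print('ins TL,front',(pix(s,f([(160,390),(358,600)]),.04)*1000).round(1))
E
python3 go.py 538 158 60 -0.9
```

```text
cav [[519.8 191.3  39.5]
 [553.6 189.4  39.5]]
blank [[521.9 185.7  47.5]
 [562.4 183.   47.5]]
ins TL,front [[574.2 203.7  40. ]
 [494.3 214.9  40. ]]
t 5.22 pos [540.7 155.4  64.4] slide [ 0.0026 -0.0028  0.0044] dr [-0.0026  0.0009 -0.0018] F [-0.6  0.2 -2.9] w 38.4 g 61.6 j [ 0.24  0.23  2.   -0.    0.91  0.25]
```

Request:
step_arm(deltas=[{"slide": [0.0033,-0.0025,0.001],"dr": [0,0,0],"gripper": 0.3},{"slide": [0.0033,-0.0025,0.001],"dr": [0,0,0],"gripper": 0.3},{"slide": [0.0033,-0.0025,0.001],"dr": [0,0,0],"gripper": 0.3},{"slide": [0.0033,-0.0025,0.001],"dr": [0,0,0],"gripper": 0.3}])

```text
t: 5.55
ee_pos: [0.5394, 0.16, 0.065]
ee_rot: [0.713, 0.702, 0.001, 0.0]
force: [-0.5, 0.5, -3.3]
gripper_width: 0.038
grip_force: 61.6
```

```bash
python3 go.py 538.3 158.5 52 -0.9
```

```text
t 5.55 pos [539.4 160.   65. ] slide [-0.0015 -0.001   0.013 ] dr [ 0.0019 -0.0004 -0.    ] F [-0.5  0.5 -3.3] w 38.0 g 61.6 j [ 0.24  0.23  2.01 -0.    0.9   0.26]
```

Request:
step_arm(deltas=[{"slide": [-0.001,-0.001,0.003],"dr": [0,0,0],"gripper": 0.3},{"slide": [-0.001,-0.001,0.006],"dr": [0,0,0],"gripper": 0.3},{"slide": [-0.001,-0.001,0.008],"dr": [0,0,0],"gripper": 0.3},{"slide": [-0.001,-0.001,0.009],"dr": [0,0,0],"gripper": 0.3},{"slide": [-0.001,-0.001,0.009],"dr": [0,0,0],"gripper": 0.3}])

```text
t: 5.97
ee_pos: [0.5376, 0.1588, 0.0555]
ee_rot: [0.713, 0.702, -0.0, -0.0]
force: [-2.8, -1.0, 2.8]
gripper_width: 0.0383
grip_force: 62.4
```

```bash
python3 go.py 538.3 158.5 52 -0.9
```

```text
t 5.97 pos [537.6 158.8  55.5] slide [-0.0003  0.0007  0.0035] dr [-0.0009  0.0003  0.0001] F [-2.8 -1.   2.8] w 38.3 g 62.4 j [ 0.24  0.24  2.01 -0.    0.89  0.26]
```

Request:
step_arm(deltas=[{"slide": [0,-0.0005,0.001],"dr": [0,0,0],"gripper": 0.3},{"slide": [0,-0.0005,0.002],"dr": [0,0,0],"gripper": 0.3},{"slide": [0,-0.0005,0.003],"dr": [0,0,0],"gripper": 0.3},{"slide": [0,-0.0005,0.003],"dr": [0,0,0],"gripper": 0.3}])

```text
t: 6.3
ee_pos: [0.538, 0.159, 0.0529]
ee_rot: [0.713, 0.701, 0.001, 0.0]
force: [-1.1, -0.2, 4.1]
gripper_width: 0.0383
grip_force: 65.5
```

```bash
python3 go.py 538.3 158.5 50 -0.9
```

```text
t 6.3 pos [538.  159.   52.9] slide [-0.0005  0.0003  0.0029] dr [ 0.0015 -0.0004 -0.0002] F [-1.1 -0.2  4.1] w 38.3 g 65.5 j [ 0.24  0.25  2.02 -0.    0.88  0.26]
```

Request:
step_arm(deltas=[{"slide": [0,0,0.001],"dr": [0,0,0],"gripper": 0.3},{"slide": [0,0,0.002],"dr": [0,0,0],"gripper": 0.3},{"slide": [0,0,0.002],"dr": [0,0,0],"gripper": 0.3},{"slide": [0,0,0.002],"dr": [0,0,0],"gripper": 0.3}])

```text
t: 6.63
ee_pos: [0.538, 0.159, 0.0528]
ee_rot: [0.713, 0.702, 0.0, 0.0]
force: [-6.3, -1.7, 17.2]
gripper_width: 0.0385
grip_force: 72.5
```

```bash
python3 go.py 538.3 158.5 50 -0.9; python3 - <<'E'
from h import *
s=snap('side');x,y=216,244
a=cv2.resize(s['color'][y:y+75,x:x+100],None,fx=8,fy=8,interpolation=cv2.INTER_CUBIC)
cv2.imwrite('pics/g5.png',a)
E
```

```text
t 6.63 pos [538.  159.   52.8] slide [-0.0005  0.0003  0.0028] dr [ 0.0012 -0.0002 -0.    ] F [-6.3 -1.7 17.2] w 38.5 g 72.5 j [ 0.24  0.25  2.02 -0.    0.88  0.26]
```

View pics/g5.png

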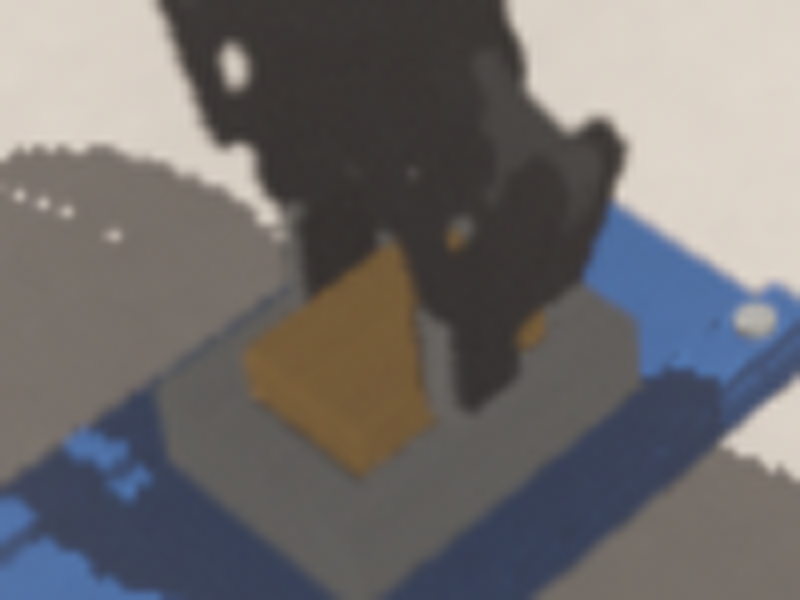

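The blank is seated several mm into the mouth, its lower front corner at (365,475) meeting the cavity corner. I'll release it, then push it down with shut fingers.

Request:
step_arm(deltas=[{"slide": [0,0,-0.0015],"dr": [0,0,0],"gripper": 0.3},{"slide": [0,0,-0.0015],"dr": [0,0,0],"gripper": 0.65},{"slide": [0,0,-0.0015],"dr": [0,0,0],"gripper": 0.65},{"slide": [0,0,-0.0015],"dr": [0,0,0],"gripper": 0.65},{"slide": [0,0,-0.0015],"dr": [0,0,0],"gripper": 0.65}])

```text
t: 7.1
ee_pos: [0.537, 0.1588, 0.0511]
ee_rot: [0.713, 0.702, -0.0, -0.0]
force: [0.1, 0.3, -0.8]
gripper_width: 0.0555
grip_force: 0.0
```

Request:
step_arm(deltas=[{"slide": [0,0,-0.02],"dr": [0,0,0],"gripper": 0.65},{"slide": [0,0,-0.04],"dr": [0,0,0],"gripper": 0.65},{"slide": [0,0,-0.04],"dr": [0,0,0],"gripper": 0},{"slide": [0,0,-0.04],"dr": [0,0,0],"gripper": 0},{"slide": [0,0,-0.04],"dr": [0,0,0],"gripper": 0}])

```text
t: 7.52
ee_pos: [0.5369, 0.1588, 0.091]
ee_rot: [0.713, 0.702, -0.0, -0.0]
force: [-0.2, -0.3, -0.7]
gripper_width: 0.0197
grip_force: 0.0
```

```bash
python3 go.py 538.3 158.5 70 -0.9; python3 - <<'E'
from h import *
s=snap('side');x,y=216,244
a=cv2.resize(s['color'][y:y+75,x:x+100],None,fx=8,fy=8,interpolation=cv2.INTER_CUBIC)
cv2.imwrite('pics/g6.png',a)
E
```

```text
t 7.52 pos [536.9 158.8  91. ] slide [-0.0002  0.0014  0.021 ] dr [-0.0008  0.0002 -0.0001] F [-0.2 -0.3 -0.7] w 19.7 g 0.0 j [ 0.24  0.19  1.99 -0.    0.95  0.26]
```

View pics/g6.png

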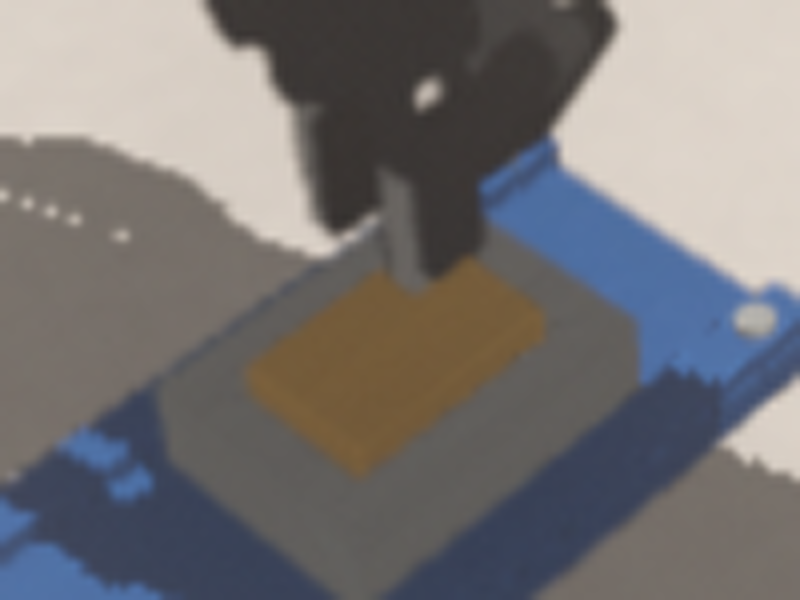

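The blank sits level in the cavity, about 8 mm proud, with its corner at (362,470). Now I'll push at its centre.

Request:
step_arm(deltas=[{"slide": [0,0.001,0.01],"dr": [0,0,0],"gripper": 0},{"slide": [0,0.001,0.02],"dr": [0,0,0],"gripper": 0},{"slide": [0,0.001,0.024],"dr": [0,0,0],"gripper": 0},{"slide": [0,0.001,0.025],"dr": [0,0,0],"gripper": 0},{"slide": [0,0.001,0.026],"dr": [0,0,0],"gripper": 0}])

```text
t: 7.98
ee_pos: [0.5373, 0.1586, 0.0642]
ee_rot: [0.713, 0.702, -0.001, -0.001]
force: [-0.2, 0.2, 1.0]
gripper_width: 0.0
grip_force: 0.0
```

Request:
step_arm(deltas=[{"slide": [0,0,0.001],"dr": [0,0,0],"gripper": 0},{"slide": [0,0,0.002],"dr": [0,0,0],"gripper": 0},{"slide": [0,0,0.003],"dr": [0,0,0],"gripper": 0},{"slide": [0,0,0.003],"dr": [0,0,0],"gripper": 0}])

```text
t: 8.32
ee_pos: [0.5384, 0.1589, 0.0627]
ee_rot: [0.713, 0.701, 0.0, 0.0]
force: [-0.3, 0.3, -0.5]
gripper_width: 0.0002
grip_force: 0.0
```

```bash
python3 go.py 538 158.5 55 -0.9
```

```text
t 8.32 pos [538.4 158.9  62.7] slide [-0.0004 -0.0004  0.0077] dr [ 0.0004 -0.0001 -0.0002] F [-0.3  0.3 -0.5] w 0.2 g 0.0 j [0.24 0.23 2.01 0.   0.9  0.26]
```

Request:
step_arm(deltas=[{"slide": [0,0,0.001],"dr": [0,0,0],"gripper": 0},{"slide": [0,0,0.002],"dr": [0,0,0],"gripper": 0},{"slide": [0,0,0.003],"dr": [0,0,0],"gripper": 0},{"slide": [0,0,0.004],"dr": [0,0,0],"gripper": 0},{"slide": [0,0,0.004],"dr": [0,0,0],"gripper": 0}])

```text
t: 8.73
ee_pos: [0.5386, 0.1589, 0.0588]
ee_rot: [0.713, 0.702, 0.0, 0.0]
force: [-0.2, -0.4, 0.9]
gripper_width: -0.0001
grip_force: 0.7
```

Request:
step_arm(deltas=[{"slide": [0,0,0.001],"dr": [0,0,0],"gripper": 0},{"slide": [0,0,0.002],"dr": [0,0,0],"gripper": 0},{"slide": [0,0,0.003],"dr": [0,0,0],"gripper": 0},{"slide": [0,0,0.003],"dr": [0,0,0],"gripper": 0}])

```text
t: 9.07
ee_pos: [0.5386, 0.1589, 0.056]
ee_rot: [0.713, 0.702, 0.0, 0.0]
force: [0.1, -0.1, 5.4]
gripper_width: -0.0
grip_force: 2.4
```

Request:
step_arm(deltas=[{"slide": [0,0,0.001],"dr": [0,0,0],"gripper": 0},{"slide": [0,0,0.002],"dr": [0,0,0],"gripper": 0},{"slide": [0,0,0.003],"dr": [0,0,0],"gripper": 0},{"slide": [0,0,0.003],"dr": [0,0,0],"gripper": 0}])

```text
t: 9.4
ee_pos: [0.5388, 0.159, 0.0558]
ee_rot: [0.713, 0.702, 0.0, 0.0]
force: [-8.2, -1.4, 23.0]
gripper_width: 0.0003
grip_force: 11.5
```

Request:
step_arm(deltas=[{"slide": [0,0,0.001],"dr": [0,0,0],"gripper": 0},{"slide": [0,0,0.002],"dr": [0,0,0],"gripper": 0},{"slide": [0,0,0.002],"dr": [0,0,0],"gripper": 0}])

```text
t: 9.65
ee_pos: [0.5389, 0.159, 0.0557]
ee_rot: [0.713, 0.702, -0.0, 0.0]
force: [-12.8, -3.5, 35.1]
gripper_width: -0.0002
grip_force: 17.5
```

There's a hard stop with the tip at about 41.8 mm, which is the home height of 42 mm. I'll retreat and check.

Request:
step_arm(deltas=[{"slide": [0,0,-0.02],"dr": [0,0,0],"gripper": 0},{"slide": [0,0,-0.06],"dr": [0,0,0],"gripper": 0},{"slide": [0,0,-0.1],"dr": [0,0,0],"gripper": 0},{"slide": [0,0,-0.12],"dr": [0,0,0],"gripper": 0},{"slide": [0,0,-0.12],"dr": [0,0,0],"gripper": 0}])

```text
t: 10.07
ee_pos: [0.5422, 0.1598, 0.177]
ee_rot: [0.713, 0.702, 0.005, 0.003]
force: [-0.1, 0.1, 0.6]
gripper_width: 0.0003
grip_force: 0.0
```

```bash
python3 - <<'E'
from h import *
s=snap('side');x,y=216,244
a=cv2.resize(s['color'][y:y+75,x:x+100],None,fx=8,fy=8,interpolation=cv2.INTER_CUBIC)
cv2.imwrite('pics/g7.png',a)
hsv=cv2.cvtColor(s['color'],cv2.COLOR_BGR2HSV);m=cv2.inRange(hsv,(10,110,60),(34,255,255));b=np.zeros_like(m);b[255:315,235:300]=m[255:315,235:300]
q=cloud(s)[cv2.erode(b,np.ones((3,3)))>0];q=q[np.isfinite(q[:,0])]
print(len(q),np.median(q[:,2]),q[:,2].std(),np.linalg.lstsq(np.c_[q[:,:2]-q[:,:2].mean(0),np.ones(len(q))],q[:,2],rcond=None)[0])
E
```

```text
351 0.04266662092462292 0.0008706178593948427 [ 0.00057976 -0.01171109  0.0426394 ]
```

View pics/g7.png

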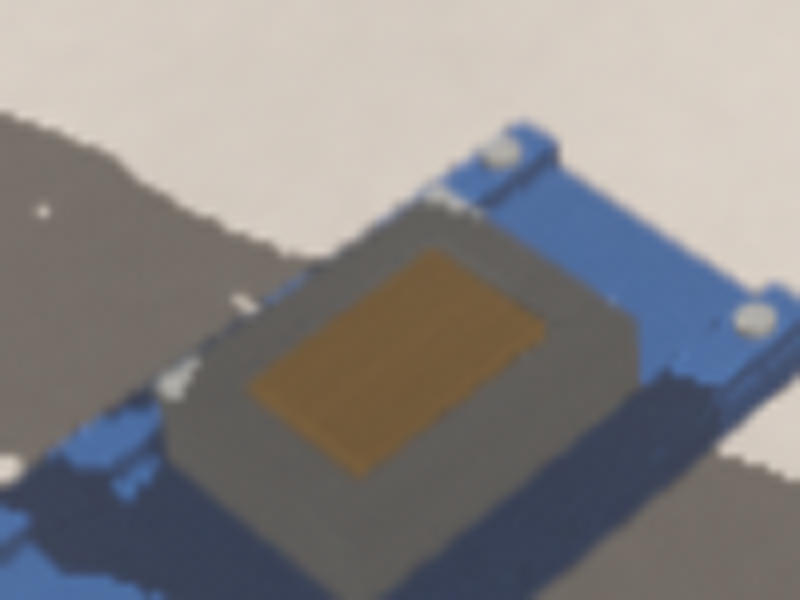

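The blank is flush and level, about 2 mm above the insert, with depth reading 42.6 mm. That confirms it is home.

```bash
python3 -c "
from workcell import *
print(sign_off())"
```

```text
the job is handed in; nothing more can be done
None
```

The job is handed in: the 60 × 40 mm blank is in the die cavity, pushed down to a hard stop at its home height (top about 2 mm above the insert) and released. I didn't re-check the disc, cone, tape and carton with the camera, but the arm stayed clear of all four.

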